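# Lids back on their own jars

## Task

The lids are mixed up: the blue-and-cream jar is wearing the terracotta lid. First take that lid off and put it on the terracotta jar, then take the blue lid from the sloping easel and put it on the blue-and-cream jar, so that both lids sit level and fully home on their rims. Set the lids down rather than dropping them, and leave the jars and everything else standing where they are.

Things in the scene. Friction and masses are not known exactly. Their poses are not given: they have to be found in the camera images.
- blue_jar: The two-tone jar, blue below and cream above; starts wearing the terracotta lid. Open round storage jar, outer radius 46 mm, wall 5 mm (mouth radius 41 mm), 100 mm tall, 0.55 kg, loose. Origin: centre of its underside, z up.
- blue_jar_rim (a point): Centre of the blue jar's mouth, at rim height (100 mm above its foot).
- terra_jar: The terracotta (orange-brown) jar; starts open. Open round storage jar, outer radius 46 mm, wall 5 mm (mouth radius 41 mm), 100 mm tall, 0.55 kg, loose. Origin: centre of its underside, z up.
- terra_jar_rim (a point): Centre of the terracotta jar's mouth, at rim height.
- terra_lid: Terracotta lid, starts seated on the blue jar. Loose, 0.17 kg: disc radius 50 mm, 7 mm thick; boss under it radius 36 mm, 8 mm deep; upright round knob on top, diameter 24 mm, 34 mm tall. Origin: centre of the boss's lower face; z up along the knob. Disc underside at z = 8 mm, top at 15 mm, knob top at 49 mm.
- terra_lid_seat (a point): Centre of the underside of the terracotta lid's disc; coincides with the rim point of a jar when seated on it.
- terra_lid_knob (a point): On the axis of the terracotta lid's knob, 22 mm above the disc's top: a good height to grip.
- blue_lid: Blue lid, starts knob-up on the easel's sloping board, its axis leaning 33 degrees towards the easel's low side. Loose, 0.17 kg: disc radius 50 mm, 7 mm thick; boss under it radius 36 mm, 8 mm deep; upright round knob on top, diameter 24 mm, 34 mm tall. Origin: centre of the boss's lower face; z up along the knob. Disc underside at z = 8 mm, top at 15 mm, knob top at 49 mm.
- blue_lid_seat (a point): Centre of the underside of the blue lid's disc; coincides with the rim point of a jar when seated on it.
- blue_lid_knob (a point): On the axis of the blue lid's knob, 22 mm above the disc's top.
- easel: Fixed wooden drying easel, footprint about 110 x 120 mm: a board 118 x 120 mm sloping at 33 degrees, low side towards its own -x (roughly to the robot's right), high side 107 mm up. Two stop pins, 8 mm thick and 17 mm tall, stand square to the board near its low edge. Origin: centre of its foot on the table, z up.
- easel_face (a point): Centre of the easel board's upper face, 75 mm above the table (axes as the easel's own, z vertical).
- white_jar: The white jar, open, not part of the job, to be left alone. Open round storage jar, outer radius 46 mm, wall 5 mm (mouth radius 41 mm), 100 mm tall, 0.55 kg, loose. Origin: centre of its underside, z up.
- jug: Tan stoneware jug, 175 mm tall, belly radius 50 mm, handle reaching 86 mm from the axis on its +x side. Loose, leave alone. Origin: centre of its foot.
- dark_cup: Black cup, radius 38 mm, 85 mm tall. Loose, leave alone. Origin: centre of its foot.
- teal_cup: Teal cup, radius 38 mm, 85 mm tall. Loose, leave alone. Origin: centre of its foot.
- glaze_pot: Small green glaze pot with white cap, radius 30 mm, 75 mm tall. Loose, leave alone. Origin: centre of its foot.
- wood_tool: Flat wooden modelling tool, 190 mm long, lying along its own x. Loose, leave alone. Origin: near the middle, on the table.

How it is judged (in metres and radians):
On the way, in this order (a step that is already met when the one before it is completed fails the run):
1. the terracotta lid sits seated and level on the terracotta jar, let go (horizontal distance between terra_lid_seat and terra_jar_rim below 0.006 m and z of terra_lid_seat in the frame of terra_jar_rim between -0.003 and 0.003 m and angle between each of terra_lid, terra_jar's own z axis and vertical below 0.05 rad and contact force between terra_lid and the fingers below 0.1 N and linear speed of terra_lid below 0.03 m/s), for 0.2 s.
2. the blue lid sits seated and level on the blue-and-cream jar, let go (horizontal distance between blue_lid_seat and blue_jar_rim below 0.006 m and z of blue_lid_seat in the frame of blue_jar_rim between -0.003 and 0.003 m and angle between each of blue_lid, blue_jar's own z axis and vertical below 0.05 rad and contact force between blue_lid and the fingers below 0.1 N and linear speed of blue_lid below 0.03 m/s), for 0.2 s.
At the end, for the whole second after the job is handed in: Each lid is on the jar of its own colour: disc underside within 3 mm of the rim in height and 6 mm sideways of its centre, lid and jar within 0.05 rad (3 degrees) of level, at rest and let go (all of step 1 and all of step 2); the robot touches nothing.
It fails at once if the terra lid is dropped: moves faster than 0.5 m/s while not held by the fingers (linear speed of terra_lid above 0.5 m/s and contact force between terra_lid and the fingers below 0.05 N).
It fails at once if the blue lid is dropped: moves faster than 0.5 m/s while not held by the fingers (linear speed of blue_lid above 0.5 m/s and contact force between blue_lid and the fingers below 0.05 N).
It fails at once if the blue or the terracotta jar is shifted more than 30 mm or tipped more than 0.35 rad (distance of any of blue_jar, terra_jar from where it was at the start of the episode above 0.03 m or angle between any of blue_jar, terra_jar's own z axis and vertical above 0.35 rad).
It fails at once if another thing on the table is shifted more than 30 mm or tipped more than 0.35 rad (distance of any of white_jar, jug, dark_cup, teal_cup, glaze_pot, wood_tool from where it was at the start of the episode above 0.03 m or angle between any of white_jar, jug, dark_cup, teal_cup, glaze_pot, wood_tool's own z axis and vertical above 0.35 rad).
It also fails if it takes over 72 s, if anything falls off the work surface, if the arm or the gripper's body presses on something with over 40 N, if the wrist force passes 120 N, or if a joint passes its speed limit or range.

## Robot

A 6-joint arm with a two-finger parallel gripper is mounted at the origin on the work surface. World frame = base frame: x ahead of the robot, y to its left, z up, the work surface at z = 0. Lengths are in mm, angles in rad, forces in N, time in s.
With the tool pointing down it reaches from about 425 to 950 mm from the base axis. Payload 3.5 kg.
Tool frame: the origin (TCP) lies midway between the tips of the shut fingers; the grasp point (between the pads) lies manip.tcp_to_grasp behind it (manip.tcp_to_grasp is the distance from the TCP to the grasp point, in mm); z points along the fingers, y is the line along which they close (so a half turn about z gives the same grasp; the last joint's range is limited). The gripper opens to 85 mm and grips with 20 to 120 N. Pads are 22 mm wide; open, the fingers measure 114 mm over their backs; the gripper's body (76 mm by 85 mm) begins 54 mm behind the grasp point. The pads swing forward as they close: fully open they stand 13 mm farther back than shut.
Start: joints at [1.004, 0.286, 1.577, -0, 1.279, -0.15], TCP at [273.228, 617.214, 231.325] pointing down, gripper open.
Joint ranges: [-2.77, 2.77], [-0.9, 2.22], [0.21, 2.48], [-1.53, 4.67], [0.24, 2.81], [-2.84, 2.84]. Speed limits (rad/s): [2.79, 2.79, 3.14, 3.14, 3.14, 3.14].

## Interface

Orientations are given as a unit quaternion [w, x, y, z].
In Python, from rig import manip, fingers, eyes, current_t, current_joints, current_joint_vel, current_effort, current_tcp_pos, current_orientation, current_ft_force, current_moment, current_grip_width, current_grasp_force gives the robot as it stands. Calls block until the motion is done:
- manip.move_ptp(position, orientation): joint-space move of the TCP to a pose.
- manip.movel(position, v=150, rotation=None, f_stop=None): straight line of the TCP; rotation=None keeps the orientation; v is the mean speed in mm/s. With f_stop (N) it stops when the force on the tool has changed by that much, and returns True; else False.
- manip.move_j(angles): joint-space move.
- fingers.grip(opening, strength=None): opening from 0.0 (shut) to 1.0 (fully open); strength is the grip in N (None keeps the last); returns when the fingers have stopped.
- manip.sleep(seconds).
- manip.inverse_kinematics(position, orientation): joint angles nearest the present ones, or None.
- eyes.capture(name): name is "scene" or "top"; returns (picture, depth): 420x560x3 uint8, red, green, blue; 420x560 float32, mm along the optical axis (not along the pixel's ray), 0 where there is no reading.
- eyes.camera_params(name): a dict with "camera_matrix" (3x3 intrinsics, pixels), "k1" (the pictures are not rectified: a ray, as slopes to the right and down, at radius r is drawn at 1 + k1 r^2 times it, then the intrinsics apply), "T" (4x4, takes a point from camera to world coordinates). Camera axes: x right, y down, z forward; pixel columns grow to the right and rows downward; lengths in mm; the calibration is good to about 2 mm. A picture is of the moment at which its call begins. camera_params takes no time and is no camera call.
A pose or a line that the arm cannot do raises manip.MotionError and nothing moves.
- manip.hand_in(): hands the job in; it is judged then, once.
Readings, each from a call of its own:
- current_t(): time.
- current_joints(): joint angles.
- current_joint_vel(): joint speeds.
- current_effort(): joint torques, N m.
- current_tcp_pos(): TCP position.
- current_orientation(): TCP orientation.
- current_ft_force(): force on the tool from outside, world axes, zero at the start.
- current_moment(): the same for the moment, N m.
- current_grip_width(): opening from 0.0 (shut) to 1.0 (fully open).
- current_grasp_force(): force on a finger pad.
Only numpy, scipy, OpenCV 4.12 (cv2) and the standard library are available. Lean on these libraries where they do the work, as an engineer would, in place of code of your own. Each camera call takes 0.05 s, during which the arm holds its last target. There are 200 camera calls.

## Working session

There is one attempt and no reset: what is moved stays moved. The work goes in short steps, each a Python script; the robot and the scene stay as the last script left them, time stands still between calls to the robot, and variables do not carry over. Pictures are saved under pics/ and viewed, at most 10 in all, crops included, and the job is handed in when it is done.

```bash
ls; mkdir -p pics; cat > h.py <<'E'
import numpy as np, cv2
from rig import manip, fingers, eyes, current_t, current_joints, current_tcp_pos, current_orientation, current_ft_force, current_grip_width, current_grasp_force
from scipy.spatial.transform import Rotation as R
def world(name, depth):
    """per-pixel world points from depth"""
    p=eyes.camera_params(name); K=np.array(p["camera_matrix"]); T=np.array(p["T"])
    h,w=depth.shape; u,v=np.meshgrid(np.arange(w),np.arange(h))
    uv=np.stack([u,v],-1).reshape(-1,1,2).astype(float)
    n=cv2.undistortPoints(uv,K,np.array([p["k1"],0,0,0.])).reshape(h,w,2)
    c=np.dstack([n*depth[...,None],depth])
    W=c@T[:3,:3].T+T[:3,3]; W[depth<=0]=np.nan
    return W
E
python3 - <<'E'
from h import *
print(manip.tcp_to_grasp,current_t(),current_orientation())
for n in("scene","top"):
    im,d=eyes.capture(n); p=eyes.camera_params(n); print(n,p)
    cv2.imwrite(f"pics/{n}0.png",im[...,::-1]); np.savez(f"{n}0.npz",im=im,d=d,W=world(n,d))
E
```

```text
pics
18.700000000000003 0.0 [-4.12356804e-04  2.06920632e-01  9.78357047e-01 -1.08186054e-03]
scene {'camera_matrix': array([[523.03877064,   0.        , 282.93394594],
       [  0.        , 523.03877064, 200.62314951],
       [  0.        ,   0.        ,   1.        ]]), 'k1': 0.003891938709023325, 'T': array([[ 3.10842878e-01,  8.14286891e-01, -4.90217875e-01,
         1.19785548e+03],
       [ 9.50337830e-01, -2.57959613e-01,  1.74111592e-01,
        -2.05769307e+02],
       [ 1.53203731e-02, -5.19993940e-01, -8.54032545e-01,
         1.19689990e+03],
       [ 0.00000000e+00,  0.00000000e+00,  0.00000000e+00,
         1.00000000e+00]])}
top {'camera_matrix': array([[408.68671579,   0.        , 281.03866869],
       [  0.        , 408.68671579, 204.07852629],
       [  0.        ,   0.        ,   1.        ]]), 'k1': -0.11345531911451458, 'T': array([[ 1.54158823e-02, -9.92579251e-01,  1.20618332e-01,
         4.21157130e+02],
       [-9.99839920e-01, -1.42069427e-02,  1.08764398e-02,
         1.43075042e+00],
       [-9.08211073e-03, -1.20766693e-01, -9.92639371e-01,
         1.21273323e+03],
       [ 0.00000000e+00,  0.00000000e+00,  0.00000000e+00,
         1.00000000e+00]])}
```

View pics/scene0.png

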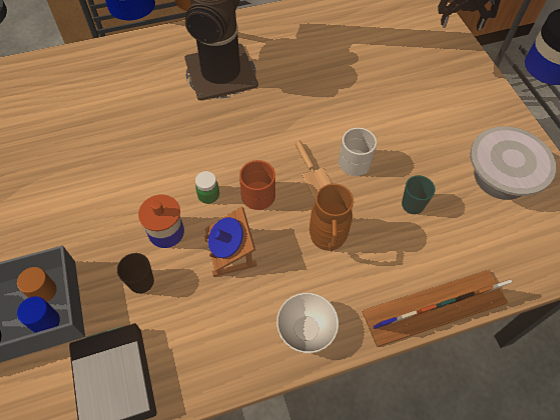

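View pics/top0.png

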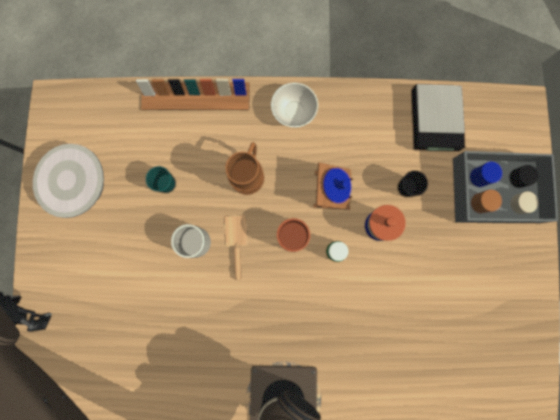

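The scene view shows the blue jar wearing the terracotta lid at (160,215), the open terracotta jar at (258,185), and the blue lid on the easel at (227,237), with its knob leaning left. In the top view these are at (386,222), (294,235) and (338,184). The green pot is at (338,251) and the black cup at (413,184), both close to the working area.

```bash
cat > m.py <<'E'
from h import *
from scipy.optimize import least_squares
def circ(P):
    s=least_squares(lambda q:np.hypot(P[:,0]-q[0],P[:,1]-q[1])-q[2],[*P.mean(0),45],loss='soft_l1',f_scale=1.5).x
    return s
def masks(im):
    h=cv2.cvtColor(im,cv2.COLOR_RGB2HSV); H,S,V=[h[...,i].astype(int) for i in range(3)]
    return {'red':((H<12)|(H>172))&(S>130)&(V>50),'blue':(H>108)&(H<130)&(S>150)&(V>50)}
def comp(mask,uv):
    n,l,_,c=cv2.connectedComponentsWithStats(cv2.morphologyEx(mask.astype(np.uint8),cv2.MORPH_OPEN,np.ones((2,2))))
    i=1+np.argmin(np.linalg.norm(c[1:]-uv,axis=1)); return l==i
def cast(name,uv,z):
    p=eyes.camera_params(name);T=np.array(p["T"])
    n=cv2.undistortPoints(np.array(uv,float).reshape(-1,1,2),np.array(p["camera_matrix"]),np.array([p["k1"],0,0,0.])).reshape(-1,2)
    d=np.c_[n,np.ones(len(n))]@T[:3,:3].T; o=T[:3,3]
    return o+d*((z-o[2])/d[:,2])[:,None]
E
python3 - <<'E'
from m import *
seed={'scene':dict(lid=(160,215),jar=(258,185),blid=(227,237)),'top':dict(lid=(386,222),jar=(294,235),blid=(338,184))}
for n in seed:
    D=np.load(n+'0.npz'); im,W=D['im'],D['W']; M=masks(im)
    for k,uv in seed[n].items():
        m=comp(M['blue' if k=='blid' else 'red'],uv); P=W[m]; P=P[~np.isnan(P[:,0])]
        print(n,k,m.sum(),len(P),'mean',P.mean(0).round(1),'z pct',np.percentile(P[:,2],[1,5,25,50,75,95,99]).round(1))
        ctr=P[:,:2].mean(0)
        if k=='lid':
            d=P[abs(P[:,2]-np.median(P[:,2]))<5]; t=P[P[:,2]>P[:,2].max()-12]
            print('  disc z',np.median(d[:,2]),'bbox mid',(d.min(0)+d.max(0))/2,'size',np.ptp(d,axis=0),'knob top',t.mean(0),len(t))
        if k=='jar':
            near=np.linalg.norm(W[...,:2]-ctr,axis=-1)<75
            d=W[near&(abs(W[...,2]-100)<5)]; print('  rim',len(d),np.median(d[:,2]),circ(d[:,:2]))
        if k=='blid':
            c=P.mean(0)
            for _ in range(8):
                u,s,v=np.linalg.svd(P-c,full_matrices=False) if _==0 else np.linalg.svd(Q-c,full_matrices=False)
                nn=v[2]*np.sign(v[2][2]); r=(P-c)@nn; Q=P[abs(r)<(12,9,6,4,3,3,3,3)[_]] ; c=Q.mean(0)
            print('  plane n',nn,'tilt',np.degrees(np.arccos(nn[2])),len(Q),'c',c)
            # in-plane circle: fit centre from hull
            B=R.align_vectors([[0,0,1]],[nn])[0]; q=B.apply(Q-c); hull=cv2.convexHull(q[:,:2].astype(np.float32))[:,0]
            f=circ(hull); print('  circle',f,'centre',c+B.inv().apply([f[0],f[1],0]))
            K=P[(P-c)@nn>20]; print('  knob pts',len(K),K.mean(0),((K-c)@nn).max(), (B.apply(K-c)[:,:2]).mean(0))
E
```

```text
scene lid 1201 1196 mean [ 516.6 -275.8  106. ] z pct [  1.8  89.3 103.9 105.6 107.5 136.  141.3]
  disc z 105.46221756289196 bbox mid [ 512.92010132 -276.87543173  105.55343258] size [96.37604158 96.95302019  9.84273337] knob top [ 512.21559673 -278.26633367  138.84830247] 74
scene jar 1509 1502 mean [476.1 -19.   51. ] z pct [ -2.9   1.6  22.8  52.5  79.9  98.2 101.4]
  rim 203 98.33578641767213 [473.91033118 -21.70145825  43.09722475]
scene blid 913 910 mean [ 622.1 -141.    91.9] z pct [ 62.3  66.7  79.6  92.5 104.7 114.2 119.1]
  plane n [-0.02488634 -0.54600789  0.83741033] tilt 33.13234172698587 679 c [ 620.94476227 -140.46206057   89.78964915]
  circle [-3.98592877 -2.78705409 47.3626407 ] centre [ 616.98078803 -142.76743086   88.16870045]
  knob pts 78 [ 614.56627113 -161.07506691  114.62907111] 36.597565409261534 [-5.60574021 -3.65880125]
top lid 998 992 mean [ 507.  -279.3  105.3] z pct [ -0.8 101.9 105.7 107.3 108.9 138.6 142.9]
  disc z 107.24134147387053 bbox mid [ 508.17921556 -278.71412334  107.34900795] size [93.48955499 94.61016545  9.97360818] knob top [ 511.31974627 -276.55042967  140.08864528] 67
top jar 861 860 mean [473.6 -24.3  25.9] z pct [ -1.7   2.    4.8   7.   28.5 100.4 102.9]
  rim 175 99.33124029511214 [472.58252731 -21.39398706  43.16948184]
top blid 685 685 mean [ 610.  -143.4   91.8] z pct [ 61.9  65.7  79.6  93.1 102.9 116.6 120.6]
  plane n [-0.02140165 -0.54369832  0.83900781] tilt 32.964504974221875 543 c [ 609.96699697 -141.89874939   88.39356645]
  circle [ 1.39036247 -3.22148716 47.16743663] centre [ 611.37739661 -144.61120195   86.67180536]
  knob pts 69 [ 611.42661323 -156.62735391  115.86230167] 37.1794537319667 [2.14032202 2.56438692]
```

```bash
cat > q.py <<'E'
from m import *
seed={'scene':dict(lid=(160,215),blid=(227,237)),'top':dict(lid=(386,222),blid=(338,184))}
n=np.array([-.023,-.545,0]); n[2]=np.sqrt(1-n@n)
rays={}
for c in seed:
    D=np.load(c+'0.npz'); im,W=D['im'],D['W']; M=masks(im)
    m=comp(M['red'],seed[c]['lid'])&(W[...,2]>98)
    m&=~(W[...,2]>115)
    hull=cv2.convexHull(np.argwhere(m)[:,::-1].astype(np.float32))[:,0]
    print(c,'lid hull @107',circ(cast(c,hull,107)[:,:2]))
    # knob tops: pixels and rays for triangulation
    t=comp(M['red'],seed[c]['lid'])&(W[...,2]>134); px=np.argwhere(t)[:,::-1].mean(0); print(' terra knob px',px,W[t].mean(0),len(W[t]))
    rays[c,'lid']=[cast(c,px[None],z)[0] for z in(0,200)]
    b=comp(M['blue'],seed[c]['blid']); h=(W-np.array([613,-143.5,87.5]))@n
    tb=b&(h>29); px=np.argwhere(tb)[:,::-1].mean(0); print(' blue cap px',px,W[tb].mean(0),h[tb].mean(),tb.sum())
    rays[c,'blid']=[cast(c,px[None],z)[0] for z in(0,200)]
    # disc outline of blue lid: rays onto its plane
    d=b&(abs(h)<5); hu=cv2.convexHull(np.argwhere(d)[:,::-1].astype(np.float32))[:,0]
    a,e=cast(c,hu,0),cast(c,hu,200); p0=np.array([613,-143.5,87.5]); s=((p0-a)@n)/((e-a)@n); X=a+s[:,None]*(e-a)
    B=R.align_vectors([[0,0,1]],[n])[0]; f=circ(B.apply(X-p0)[:,:2]); print(' blue disc',f,p0+B.inv().apply([f[0],f[1],0]))
    P=W[(np.linalg.norm(W[...,:2]-[613,-143],axis=-1)<130)&(W[...,2]>130)]; print(' tall near',len(P), P.mean(0) if len(P) else '')
for k in('lid','blid'):
    A,Bs=np.zeros((3,3)),0
    for c in seed:
        a,e=rays[c,k]; d=(e-a)/np.linalg.norm(e-a); Pm=np.eye(3)-np.outer(d,d); A+=Pm; Bs=Bs+Pm@a
    print(k,'triangulated knob top',np.linalg.solve(A,Bs))
def q_of(z,y):
    z=z/np.linalg.norm(z); y=y-(y@z)*z; y/=np.linalg.norm(y); x=np.cross(y,z)
    q=R.from_matrix(np.c_[x,y,z]).as_quat(); return [q[3],*q[:3]]
for ang in range(0,180,30):
    y=np.array([np.cos(np.radians(ang)),np.sin(np.radians(ang)),0])
    for s in(1,-1):
        out=[]
        for nm,p,z in(('lift',[512,-277,230],[0,0,-1.]),('place',[473.5,-21.5,230],[0,0,-1.]),('blue',[613,-146,92],-n),('blueup',np.array([613,-146,92])+120*n,-n)):
            j=manip.inverse_kinematics(list(map(float,p)),q_of(np.array(z),y*s)); out.append(None if j is None else np.round(j,2).tolist())
        print(ang,s,out)
E
python3 q.py
```

```text
scene lid hull @107 [ 514.53588114 -276.78040048   48.383292  ]
 terra knob px [155.71232877 205.12328767] [ 512.17748093 -278.41496031  138.91733671] 73
 blue cap px [215.52380952 233.12698413] [ 613.73610342 -162.41382255  115.18248421] 33.492360868113686 63
 blue disc [ 5.1739343   1.69875387 47.84941833] [ 618.16086068 -142.11103411   88.54482135]
 tall near 0 
top lid hull @107 [ 508.35677107 -278.05429896   47.48427548]
 terra knob px [390.35384615 220.78461538] [ 511.08385806 -276.76472756  140.29188918] 65
 blue cap px [344.90196078 184.19607843] [ 611.33660781 -159.56566657  116.77177099] 33.327318116817786 51
 blue disc [-2.03305618 -1.73313535 47.00586196] [ 610.97934798 -144.93921073   86.50868094]
 tall near 0 
lid triangulated knob top [ 511.2346725  -278.07295594  137.15276987]
blid triangulated knob top [ 612.02547036 -161.30443984  111.43586682]
0 1 [[-0.67, 0.08, 1.81, -0.0, 1.25, -0.67], [-0.26, -0.17, 2.06, -0.0, 1.25, -0.26], [-0.59, 0.46, 1.7, 0.5, 1.34, -0.79], [-0.67, 0.4, 1.58, 0.46, 1.53, -0.77]]
0 -1 [[-0.67, 0.08, 1.81, -0.0, 1.25, 2.47], None, [-0.59, 0.4
[... 855 characters left out ...]
 0.46, 1.53, -2.35]]
90 -1 [[-0.67, 0.08, 1.81, -0.0, 1.25, 0.9], [-0.26, -0.17, 2.06, -0.0, 1.25, 1.31], [-0.59, 0.46, 1.7, 0.5, 1.34, 0.77], [-0.67, 0.4, 1.58, 0.46, 1.53, 0.79]]
120 1 [[-0.67, 0.08, 1.81, -0.0, 1.25, -2.76], [-0.26, -0.17, 2.06, -0.0, 1.25, -2.35], None, None]
120 -1 [[-0.67, 0.08, 1.81, -0.0, 1.25, 0.38], [-0.26, -0.17, 2.06, -0.0, 1.25, 0.79], [-0.59, 0.46, 1.7, 0.5, 1.34, 0.17], [-0.67, 0.4, 1.58, 0.46, 1.53, 0.19]]
150 1 [None, None, [-0.59, 0.46, 1.7, 0.5, 1.34, 2.8], [-0.67, 0.4, 1.58, 0.46, 1.53, 2.82]]
150 -1 [[-0.67, 0.08, 1.81, -0.0, 1.25, -0.15], [-0.26, -0.17, 2.06, -0.0, 1.25, 0.26], [-0.59, 0.46, 1.7, 0.5, 1.34, -0.34], [-0.67, 0.4, 1.58, 0.46, 1.53, -0.32]]
```

Both views agree on these positions:
- **Terracotta knob:** about (511.5, -277.5), top at 139 mm (141 expected).
- **Terracotta jar rim:** (473.3, -21.5), z 99, mid-wall radius 43.
- **Blue disc centre:** (613.5, -143, 87.7), tilted 33°.

Next I'll grasp the terracotta lid.

```bash
cat >> m.py <<'E'
def q_of(z,y):
    z=np.array(z,float);y=np.array(y,float)
    z=z/np.linalg.norm(z); y=y-(y@z)*z; y/=np.linalg.norm(y); x=np.cross(y,z)
    q=R.from_matrix(np.c_[x,y,z]).as_quat(); return [float(q[3]),*map(float,q[:3])]
DOWN=q_of([0,0,-1],[0,-1,0])
def st(s): print(s,'t',round(current_t(),2),'tcp',np.round(current_tcp_pos(),1),'F',np.round(current_ft_force(),1),'w',round(current_grip_width(),3),'gf',round(current_grasp_force(),1))
E
python3 - <<'E'
from m import *
p=current_tcp_pos(); manip.movel([p[0],p[1],300],v=250)
manip.move_ptp([511.5,-277.5,250],DOWN); st('above')
manip.movel([511.5,-277.5,113],v=100,f_stop=8); st('down')
fingers.grip(0.0,60); st('grip')
manip.movel([511.5,-277.5,205],v=80); st('lift')
for n in("scene","top"):
    im,d=eyes.capture(n); np.savez(f"{n}1.npz",im=im,d=d,W=world(n,d)); cv2.imwrite(f"pics/{n}1.png",im[...,::-1])
E
```

```text
above t 3.77 tcp [ 511.9 -276.9  250.1] F [-0.3  0.1  0.3] w 1.004 gf 0.0
down t 5.28 tcp [ 512.  -277.9  113.9] F [ 0.3 -0.4  0. ] w 1.002 gf 0.0
grip t 5.88 tcp [ 511.7 -277.6  113.3] F [ 1.4 -0.2  1.5] w 0.263 gf 59.0
lift t 7.18 tcp [ 511.1 -277.2  204.1] F [-0.2 -0.1 -1.7] w 0.265 gf 58.7
```

View pics/scene1.png

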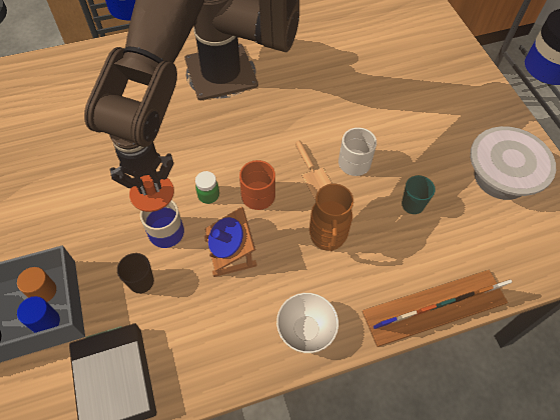

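The terracotta lid is in the fingers at about (152,192), the width fits a 24 mm knob, and the measured load is its 1.7 N weight. The blue jar stands open at (163,222). Now I'll place the lid.

```bash
python3 - <<'E'
from m import *
D=np.load('scene1.npz'); W=D['W']; m=comp(masks(D['im'])['red'],(152,192)); P=W[m&(W[...,2]>185)]
d=P[abs(P[:,2]-np.median(P[:,2]))<5]; A=np.c_[d[:,:2]-d[:,:2].mean(0),np.ones(len(d))]; s=np.linalg.lstsq(A,d[:,2],rcond=None)[0]
print('disc slopes',s,'circle',circ(cv2.convexHull(d[:,:2].astype(np.float32))[:,0]))
assert np.hypot(*s[:2])<.12
x,y=473.3,-21.5
manip.move_ptp([x,y,205],DOWN); st('above')
manip.movel([x,y,128],v=80); st('near')
print(manip.movel([x,y,110],v=20,f_stop=5)); st('contact')
E
```

```text
disc slopes [3.93388608e-04 1.11617011e-03 1.96228880e+02] circle [ 511.94280378 -277.27305566   48.4248765 ]
above t 8.3 tcp [473.8 -22.3 205.4] F [-0.   0.4 -1.2] w 0.261 gf 58.8
near t 9.41 tcp [473.9 -21.6 128.7] F [-0.2 -0.3 -0.8] w 0.261 gf 58.8
True
contact t 10.11 tcp [473.1 -21.5 113.3] F [-0.4  0.2  3.6] w 0.259 gf 59.2
```

Contact came at z 113.3, the same height as the grasp, so the boss is inside the mouth. I'll release and measure both jars.

```bash
python3 - <<'E'
from m import *
fingers.grip(0.7); st('open')
p=current_tcp_pos(); manip.movel([p[0],p[1],260],v=150)
n=np.array([-.023,-.545,.838]); c=np.array([613.5,-143.,87.7]); g=c+22*n
Q=q_of(-n,[0,-1,0])
pre=g+(70-18.7)*n
manip.move_ptp([480,-350,330],DOWN); st('clear')
for k in("scene","top"):
    im,d=eyes.capture(k); W=world(k,d); np.savez(f"{k}2.npz",im=im,d=d,W=W); cv2.imwrite(f"pics/{k}2.png",im[...,::-1])
    def near(cx,cy,r,z0,z1): return W[(np.linalg.norm(W[...,:2]-[cx,cy],axis=-1)<r)&(W[...,2]>z0)&(W[...,2]<z1)]
    a=near(512,-278,75,95,105); print(k,'blue rim',len(a),np.median(a[:,2]),circ(a[:,:2]))
    a=near(473,-21,75,101,113); print('  terra disc',len(a),np.median(a[:,2]),circ(cv2.convexHull(a[:,:2].astype(np.float32))[:,0]))
    s=np.linalg.lstsq(np.c_[a[:,:2]-a[:,:2].mean(0),np.ones(len(a))],a[:,2],rcond=None)[0]; print('  slope',s[:2])
    a=near(473,-21,40,134,150); print('  knob top',len(a),a.mean(0))
E
```

```text
open t 10.56 tcp [471.8 -21.1 112. ] F [-0.8  0.2  0.1] w 0.701 gf 0.0
clear t 12.97 tcp [ 480.2 -348.8  329.5] F [-0.2 -0.2 -0.3] w 0.699 gf 0.0
scene blue rim 227 98.19602307354853 [ 509.42157469 -279.01773175   43.40964347]
  terra disc 884 105.65795536375322 [471.99178859 -22.96954925  49.81239728]
  slope [0.00139447 0.00036525]
  knob top 71 [472.63918425 -23.36372783 138.42909756]
top blue rim 187 99.90844631254322 [ 508.31930521 -277.42195878   42.40926973]
  terra disc 961 106.77165843161401 [471.69449998 -22.08570535  48.63334653]
  slope [-0.00426472 -0.00239563]
  knob top 65 [470.62828307 -22.56035521 140.2521494 ]
```

View pics/scene2.png

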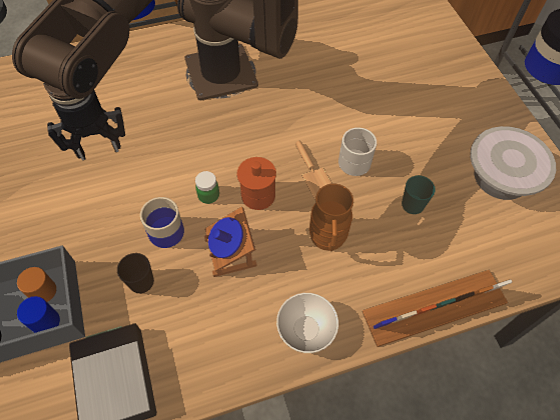

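The terracotta lid sits level at (256,172), about 1.7 mm off centre, with its disc at z 106–107. The blue jar is open at (162,222), with its rim at (508.9, -278.2). Now the blue lid, approached along its tilted axis.

```bash
python3 - <<'E'
from m import *
n=np.array([-.023,-.545,.838]); n/=np.linalg.norm(n); c=np.array([613.5,-143.,87.7])
Q=q_of(-n,[0,-1,0]); L=lambda h:(c+h*n).tolist()
manip.move_ptp(L(110),Q); st('pre')
print(manip.movel(L(6.3),v=70,f_stop=8)); st('at')
fingers.grip(0.0,60); st('grip')
manip.movel(L(70),v=70); st('lift')
p=current_tcp_pos(); manip.movel([p[0],p[1],p[2]+70],v=120)
manip.move_ptp([508.9,-278.2,205],DOWN); st('over')
for k in("scene","top"):
    im,d=eyes.capture(k); W=world(k,d); cv2.imwrite(f"pics/{k}3.png",im[...,::-1])
    m=comp(masks(im)['blue'],(152,192) if k=='scene' else (395,225)); P=W[m&(W[...,2]>180)]
    if len(P)<50: print(k,len(P)); continue
    d=P[abs(P[:,2]-np.median(P[:,2]))<6]; s=np.linalg.lstsq(np.c_[d[:,:2]-d[:,:2].mean(0),np.ones(len(d))],d[:,2],rcond=None)[0]
    print(k,len(d),'slopes',s,'circle',circ(cv2.convexHull(d[:,:2].astype(np.float32))[:,0]))
E
```

```text
pre t 14.03 tcp [ 611.4 -203.4  181.2] F [-0.7 -0.5  0.3] w 0.703 gf 0.0
False
at t 15.66 tcp [ 613.6 -146.8   93.5] F [0.5 0.5 0.5] w 0.7 gf 0.0
grip t 16.08 tcp [ 613.6 -146.9   93.3] F [-1.1 -1.9  1.6] w 0.264 gf 59.3
lift t 17.14 tcp [ 611.6 -180.8  145.8] F [-0.9  0.3 -0.9] w 0.257 gf 59.1
over t 18.47 tcp [ 508.9 -277.4  204.3] F [-0.3  0.1 -0.7] w 0.261 gf 58.8
scene 793 slopes [-2.71285479e-03  1.89191045e-03  1.96678873e+02] circle [ 512.98399774 -276.68384912   47.37097307]
top 56 slopes [-1.27639512e-02  4.01378482e-02  1.98301335e+02] circle [ 503.39371077 -237.48445276   14.15227642]
```

View pics/scene3.png

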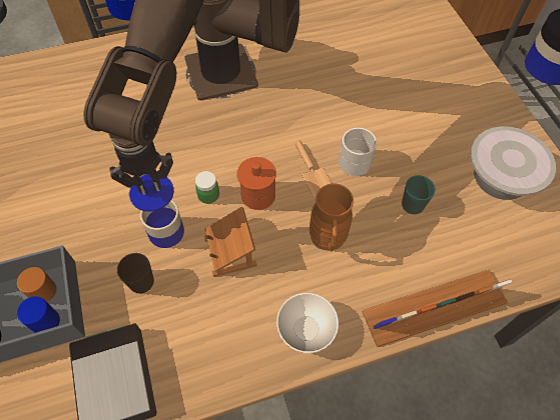

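The blue lid is held level over the jar at (152,190), and the easel is empty. In this view the lid sits about 3 mm to +x of the tool, so I'll correct for that and place it.

```bash
python3 - <<'E'
from m import *
x,y=506.,-278.7
manip.movel([x,y,150],v=80); manip.movel([x,y,128],v=60); st('near')
print(manip.movel([x,y,108],v=20,f_stop=5)); st('contact')
E
```

```text
near t 19.93 tcp [ 505.8 -278.5  127.4] F [-0.3  0.7 -2.3] w 0.261 gf 58.8
True
contact t 20.65 tcp [ 505.9 -278.7  113.1] F [ 0.2 -0.4  3.4] w 0.259 gf 59.3
```

```bash
python3 - <<'E'
from m import *
fingers.grip(0.7); st('open')
p=current_tcp_pos(); manip.movel([p[0],p[1],260],v=150)
manip.move_ptp([480,-400,330],DOWN); st('clear')
for k in("scene","top"):
    im,d=eyes.capture(k); W=world(k,d); cv2.imwrite(f"pics/{k}4.png",im[...,::-1])
    for nm,cx,cy in(('blue',508.9,-278.2),('terra',473.3,-21.5)):
        r=np.linalg.norm(W[...,:2]-[cx,cy],axis=-1); z=W[...,2]
        a=W[(r<75)&(z>101)&(z<113)]; f=circ(cv2.convexHull(a[:,:2].astype(np.float32))[:,0])
        s=np.linalg.lstsq(np.c_[a[:,:2]-a[:,:2].mean(0),np.ones(len(a))],a[:,2],rcond=None)[0]
        t=W[(r<40)&(z>133)&(z<150)]
        w=W[(r<60)&(z>25)&(z<85)]
        print(k,nm,np.median(a[:,2]).round(1),f.round(1),'slope',s[:2].round(3),'knob',t.mean(0).round(1),'wall circ (r~46)',circ(w[:,:2]).round(1))
E
```

```text
open t 21.1 tcp [ 504.8 -277.8  111.5] F [ 0.   0.3 -0.6] w 0.702 gf 0.0
clear t 22.87 tcp [ 479.8 -399.2  328.3] F [0.2 0.8 0.1] w 0.7 gf 0.0
scene blue 105.5 [ 506.5 -279.4   49.7] slope [-0.004 -0.003] knob [ 507.7 -279.7  138.7] wall circ (r~46) [ 507.9 -279.3   45.6]
scene terra 105.6 [471.3 -22.9  49.7] slope [ 0.001 -0.001] knob [472.4 -23.8 138.5] wall circ (r~46) [472.7 -21.2  45.7]
top blue 107.0 [ 506.2 -278.3   48.8] slope [-0.003 -0.   ] knob [ 507.2 -277.6  140.7] wall circ (r~46) [ 508.4 -276.4   43.7]m.py:4: RuntimeWarning: Mean of empty slice.
  s=least_squares(lambda q:np.hypot(P[:,0]-q[0],P[:,1]-q[1])-q[2],[*P.mean(0),45],loss='soft_l1',f_scale=1.5).x
  ret = um.true_divide(
Traceback (most recent call last):
  File "m.py", line 4, in circ
    s=least_squares(lambda q:np.hypot(P[:,0]-q[0],P[:,1]-q[1])-q[2],[*P.mean(0),45],loss='soft_l1',f_scale=1.5).x
      ~~~~~~~~~~~~~^^^^^^^^^^^^^^^^^^^^^^^^^^^^^^^^^^^^^^^^^^^^^^^^^^^^^^^^^^^^^^^^^^^^^^^^^^^^^^^^^^^^^^^^^^^^
ValueError: Initial guess is outside of provided bounds
```

View pics/scene4.png

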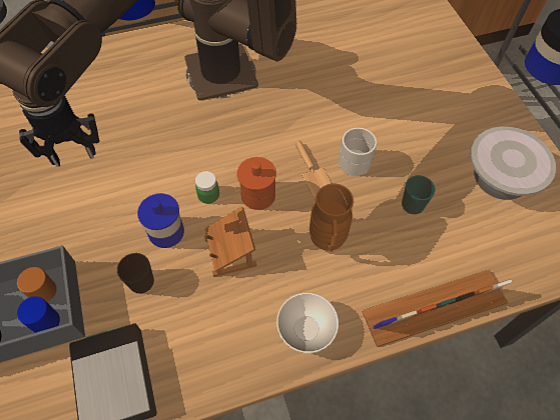

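Both lids are level and home on their own jars: blue at (160,212) and terracotta at (256,170). Each is within about 2.5 mm of centre, at the same height as the original seating, and nothing else has moved. The robot is clear, so I'll hand in.

```bash
python3 -c "
from h import *
manip.sleep(0.5); print(manip.hand_in())"
```

```text
the job is handed in; nothing more can be done
None
```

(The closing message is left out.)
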